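Clear the tool chest, try its lid and hold it open

ROBOT

A 7-joint arm with a two-finger parallel gripper is mounted at the origin on the work surface. World frame = base frame: x ahead of the robot, y to its left, z up, the work surface at z = 0. Lengths are in m, angles in rad, forces in N, time in s.
With the tool pointing down it reaches from about 0.4 to 0.85 m from the base axis. Payload 4.5 kg.
Tool frame: the origin (TCP) lies at the very end of the fingers, on their centre line; the grasp point (between the pads) lies 19 mm behind it (bot.grip_point_offset is the distance from the TCP to the grasp point, in m); z points along the fingers, y is the line along which they close (so a half turn about z gives the same grasp; the last joint's range is limited). The gripper opens to 85 mm and grips with 20 to 120 N. Pads are 22 mm wide; open, the fingers measure 114 mm over their backs; the gripper's body (76 mm by 85 mm) begins 54 mm behind the grasp point. The pads swing forward as they close: fully open they stand 13 mm farther back than shut.
Start: joints at [1.241, 0.689, -0.195, 1.565, 0.157, 0.902, -0.215], TCP at [0.222, -0.584, 0.231] pointing down, gripper open.
Joint ranges: [-3.01, 3.01], [-0.46, 2.08], [-1.47, 1.51], [0.13, 2.56], [-1, 4.14], [0.04, 2.09], [-2.66, 2.66]. Speed limits (rad/s): [2.57, 2.57, 3.14, 3.14, 3.14, 3.14, 3.14].

INTERFACE

Orientations are given as a 3x3 rotation matrix whose columns are the frame's x, y, z axes.
In Python, from bench import bot gives the robot as it stands.
- The arm moves only by the shell command python3 -m inch 'ROWS' [OPENING] [FORCE]. ROWS is JSON, a list of rows, each an object with "dp": the shift along the world's x, y, z in cm, a list of three; "rotation": the turn, a rotation vector about the world's x, y, z in degrees, a list of three. A call has 1 to 20 rows; each row is the pose to reach, as a shift and turn from the pose commanded when the call began; what a row does not reach only later rows make up. A row lasts 1/12 s, in which the tool goes at most 41.7 mm and 7.16 degrees, less where a joint would pass 70% of its speed; a pose out of reach is approached as far as the arm can. A call with a gripper value outside its range is refused whole. OPENING is the closure, from 0 (fully open) to 1 (shut), set as the call begins (- or left out, the last holds). The fingers move at their own pace and stop on an object; FORCE is the grip in N (left out, the last holds). Time passes only in rows, so rows that repeat a pose let the fingers close. It gives the time, the measured TCP pose, the force, the opening and the grip force at its end, in the units of the state.
- bot.get_obs(): the state, without advancing time (a new reading comes with each control period).
- bot.read_camera(name): name is "side" or "top"; returns (picture, depth): 480x640x3 uint8, red, green, blue; 480x640 float32, m along the optical axis (not along the pixel's ray), 0 where there is no reading.
- bot.get_calibration(name): a dict with "mtx" (3x3 intrinsics, pixels), "world_from_camera" (4x4, takes a point from camera to world coordinates). Camera axes: x right, y up, looking along -z (the intrinsics and any distortion apply to the point x, -y, -z); pixel columns grow to the right and rows downward; lengths in m; the calibration is good to about 2 mm. A picture is of the moment at which its call begins. get_calibration takes no time and is no camera call.
- bot.hand_in(): hands the job in; it is judged then, once.
The state is a dict: "time": time; "q": joint angles; "qd": joint speeds; "joint_torque": joint torques, N m; "position": TCP position; "ee_rot": TCP orientation; "ft_force": force on the tool from outside, world axes, zero at the start; "wrist_torque": the same for the moment, N m; "finger_gap": finger opening in m; "grasp_force": force on a finger pad.
Only numpy, scipy, OpenCV 4.12 (cv2) and the standard library are available. Lean on these libraries where they do the work, as an engineer would, in place of code of your own. Each camera call takes 0.05 s, during which the arm holds its last target. There are 200 camera calls.

TASK

Sweep the three metal offcuts off the lid of the tool chest into the scrap tray beside it with the wooden pusher (do not touch them with the fingers), and stand the pusher back upright on the bench. Then, before touching the catch slide, tug the lid up by its pull, through its few millimetres of play, to learn if it is caught; if it is, slide the catch open, and then raise the lid at least half way (well past 45 degrees) and finish while still holding it open with the fingers. Leave the other things on the bench where they are.

Things in the scene. Friction and masses are not known exactly. Their poses are not given: they have to be found in the camera images.
- chest: Low dark wooden tool chest, fixed. Origin: centre of its underside; -x side is the front (robot side). Its flat lid is the top, 75 mm high, 12 mm thick, x -97 to +90 mm, y -120 to +120 mm, hinged at the far edge. On the front, at y +30 to +120 mm, a dark steel catch housing stands out to x = -142 mm, its top 47 mm above the bench.
- lid (a joint): Lid angle, rad: 0 closed, grows as its front edge rises, stops at 1.25. The hinge runs along the chest's y. The lid (0.4 kg) falls shut when let go. If caught, the pull lifts about 10 mm (0.05 rad) and then stops firmly; if not, it lifts freely (about 2 N at the pull). Whether it is caught cannot be seen.
- lid_hinge (a point): Point on the lid's hinge line, in the middle of its length: 90 mm behind the chest's centre, 63 mm above the bench.
- pull (a point): Grip point of the lid's pull, a wooden fin 12 mm thick (chest y), 28 mm tall, standing out 49 mm forward from the lid's front edge, top level with the lid. The point is in the middle of its thickness and height, 217 mm from the hinge line; lid shut: (-127, -45, 61) mm in the chest's frame. Pinch it from above, fingers closing along chest y; it can turn between the pads as the lid rises.
- catch_slide (a joint): Travel of the catch slide, m: 0 to 0.032, growing towards the chest's +y (away from the pull). It starts anywhere in the first 6 mm, which tells nothing of the catch. Moved all the way to the end, with the lid let down, it frees a caught lid; it takes 2 to 4 N and stays where it is left; the catch then stays free.
- slide_grip (a point): Grip point of the catch slide, a steel stub 16 mm (chest x) by 14 mm (chest y) standing 26 mm up from the catch housing. At slide 0 it is at (-122, 43, 62) mm in the chest's frame, 11 mm below the stub's top. Pinch it from above, fingers closing along the chest's y, or push it.
- tray: Open aluminium scrap tray, fixed, 170 mm (along the chest's x) by 100 mm (along its y), 45 mm high, walls and floor 3 mm. It stands against either the +y or the -y side of the chest, 2 to 5 mm off, parallel to it. Origin: centre of its underside.
- pusher: Wooden pusher, loose, 0.12 kg, upright on the bench beside the chest, across from the tray: a bar 110 mm (its x) by 30 mm (its y) by 28 mm tall with an upright grip fin 50 mm (x) by 20 mm (y), fin top 79 mm above the underside. Origin: centre of its underside. Its x is within 0.12 rad of the chest's x. Pinch the fin, fingers closing along its y.
- bar_offcut: Steel-coloured offcut of square bar, 16 x 22 x 16 mm, 40 g, on the lid, loose. Origin: centre of its underside.
- disc_offcut: Round steel-coloured offcut, 22 mm across, 14 mm tall, 35 g, on the lid, loose. Origin: centre of its underside.
- angle_offcut: L-shaped steel-coloured offcut, 26 x 22 x 15 mm, 40 g, on the lid, loose. Origin: about the middle of its underside. The three offcuts' origins lie within 30 mm of the lid's middle in chest x and within 55 mm of it in chest y.
- low_tin: Bystander, to be left alone: low round metal tin with a lid, 48 mm across, 24 mm tall. Origin: centre of its underside.
- tall_tin: Bystander, to be left alone: round metal tin with a lid, 48 mm across, 42 mm tall. Origin: centre of its underside.
- flux_jar: Bystander, to be left alone: glass jar with a cap, 66 mm across, 70 mm tall. Origin: centre of its underside.
- mandrel: Bystander, to be left alone: steel ring cone on a round foot 56 mm across, 130 mm tall. Origin: centre of its underside.
- file_cup: Bystander, to be left alone: white plastic cup, 72 mm across, 90 mm tall. Origin: centre of its underside.
- bench_hammer: Bystander, to be left alone: hammer lying on the bench, 220 mm long; origin under its middle.
- steel_block: Bystander, to be left alone: flat square steel bench block, 65 x 65 x 25 mm. Origin: centre of its underside.

How it is judged:
By the outcome, as a careful person would: the job done as asked, in the order asked, and still so for the second after the job is handed in, while the arm keeps its last pose, push and grip.
It also fails if it takes over 67 s, if anything falls off the work surface, if the arm or the gripper's body presses on something with over 40 N, if the wrist force passes 120 N, or if a joint passes its speed limit or range.

## Working session

There is one attempt and no reset: what is moved stays moved. The work goes in short steps, Python scripts to look and compute and a shell command to move; the robot and the scene stay as the last step left them, time stands still between calls to the robot, and variables do not carry over. Pictures are saved under pics/ and viewed, at most 10 in all, crops included, and the job is handed in when it is done.

```bash
mkdir -p pics; ls; cat > h.py <<'E'
import numpy as np, cv2
from bench import bot
def cloud(name):
    im,d=bot.read_camera(name); c=bot.get_calibration(name); K=np.array(c["mtx"]);T=np.array(c["world_from_camera"])
    v,u=np.mgrid[:480,:640]; x=(u-K[0,2])/K[0,0]*d; y=(v-K[1,2])/K[1,1]*d
    P=np.stack([x,-y,-d],-1)@T[:3,:3].T+T[:3,3]; P[d==0]=np.nan
    return im,P
E
python3 - <<'E'
from h import *
for n in("top","side"):
    im,P=cloud(n); cv2.imwrite(f"pics/{n}0.png",im[:,:,::-1]); np.save(f"{n}0.npy",P)
    c=bot.get_calibration(n); print(n,c)
o=bot.get_obs(); print(o)
E
```

```text
pics
top {'mtx': array([[539.39889836,   0.        , 316.1262174 ],
       [  0.        , 539.39889836, 236.4029471 ],
       [  0.        ,   0.        ,   1.        ]]), 'world_from_camera': array([[ 3.43271076e-04,  9.88953643e-01, -1.48224743e-01,
         4.70307999e-01],
       [-9.99965539e-01,  1.56895338e-03,  8.15223481e-03,
         3.03564439e-02],
       [ 8.29474003e-03,  1.48216837e-01,  9.88920101e-01,
         1.09278950e+00],
       [ 0.00000000e+00,  0.00000000e+00,  0.00000000e+00,
         1.00000000e+00]])}
side {'mtx': array([[541.2881334 ,   0.        , 321.08144525],
       [  0.        , 541.2881334 , 242.91674678],
       [  0.        ,   0.        ,   1.        ]]), 'world_from_camera': array([[-0.9912056 ,  0.09826864, -0.08862695,  0.50820598],
       [-0.1322503 , -0.75898724,  0.63753292,  0.72018929],
       [-0.00461723,  0.64364715,  0.76530846,  0.92146804],
       [ 0.        ,  0.        ,  0.        ,  1.        ]])}
{'time': 0.1, 'q': array([ 1.24081082,  0.68990975, -0.19450135,  1.56622164,  0.15726944,
        0.90250036, -0.21510653]), 'qd': array([ 0.00123909, -0.00280607,  0.00019176, -0.00435742, -0.00148848,
        0.00018261, -0.0009153 ]), 'joint_torque': array([-3.37196150e-03, -5.40607953e+01, -1.27127811e+00, -1.58987796e+01,
        9.45845386e-03,  4.39518233e-03,  4.61998653e-07]), 'position': array([ 0.22213578, -0.5835773 ,  0.23056265]), 'ee_rot': array([[ 9.34544413e-01,  3.55845849e-01, -6.87210976e-04],
       [ 3.55846497e-01, -9.34543209e-01,  1.50348919e-03],
       [-1.07217965e-04, -1.64961904e-03, -9.99998634e-01]]), 'ft_force': array([0.30334499, 0.53115323, 0.59935032]), 'wrist_torque': array([ 0.00303767,  0.0018541 , -0.02763427]), 'grasp_force': 0.0, 'finger_gap': 0.08569812702062388}
```

View pics/top0.png

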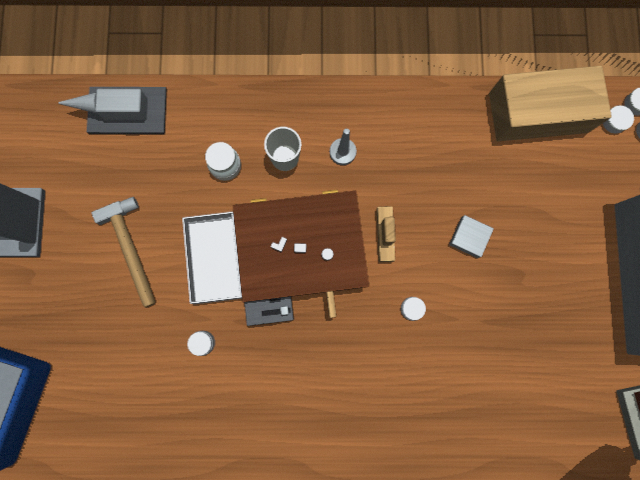

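View pics/side0.png

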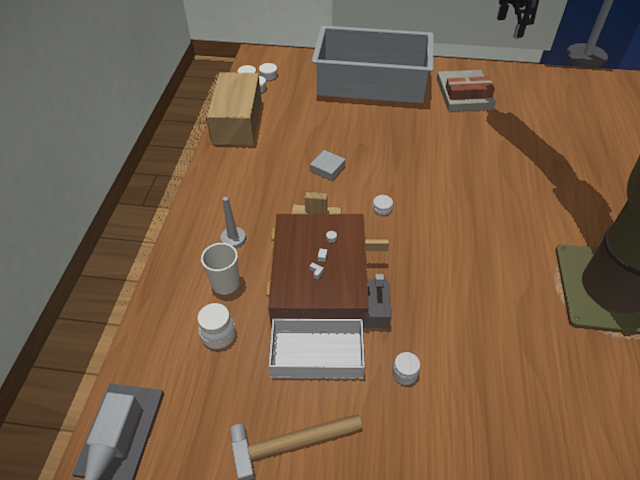

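The top view shows the lid at about (300,245). The offcuts are the angle at (279,244), the bar at (300,248) and the disc at (327,254). The tray is at (213,257) on the +y side, the pusher at (387,235) on the -y side, the pull at (331,304) and the slide stub at (284,311).

```bash
python3 - <<'E'
from h import *
P=np.load("top0.npy"); Q=np.load("side0.npy")
def box(n,u0,u1,v0,v1,z0,z1,A=P):
    R=A[v0:v1,u0:u1].reshape(-1,3); R=R[(R[:,2]>z0)&(R[:,2]<z1)]
    r=cv2.minAreaRect((R[:,:2]*1000).astype(np.float32)); 
    print(n,len(R),"c",np.round(r[0],1),"size",np.round(r[1],1),"ang",round(r[2],2),"zmed",np.round(np.median(R[:,2])*1000,1),"mean",np.round(R.mean(0)*1000,1))
box("lid",225,372,185,305,.065,.082)
box("lid w/o pull",225,372,185,290,.068,.082)
box("offcuts",265,340,230,270,.083,.2)
for n,a in dict(angle=(268,290,232,256),bar=(291,311,238,258),disc=(317,338,244,266)).items(): box(n,*a,.082,.2)
box("pull",322,340,296,322,.06,.09)
box("housing",240,300,298,330,.035,.055)
box("stub",275,295,303,318,.058,.09)
box("pusherbar",370,402,200,270,.018,.035)
box("pusherfin",370,402,200,270,.065,.09)
box("tray",178,245,205,306,.036,.055)
box("tinR",395,430,290,325,.015,.06);box("tinL",183,217,327,360,.015,.06)
box("mandrel",325,362,125,170,.01,.2);box("cup",262,305,122,175,.06,.12);box("block",448,498,212,262,.015,.04);box("jar",200,245,135,185,.05,.1)
# side view
S=Q.reshape(-1,3)
def sb(n,x0,x1,y0,y1,z0,z1):
    R=S[(S[:,0]>x0)&(S[:,0]<x1)&(S[:,1]>y0)&(S[:,1]<y1)&(S[:,2]>z0)&(S[:,2]<z1)]
    r=cv2.minAreaRect((R[:,:2]*1000).astype(np.float32)); print("S",n,len(R),np.round(r[0],1),np.round(r[1],1),round(r[2],2),np.round(np.median(R[:,2])*1000,1))
sb("lid",.3,.7,-.13,.25,.068,.082); sb("fin",.3,.6,-.18,-.1,.068,.09); sb("pull",.2,.36,-.1,.0,.065,.085);sb("stub",.2,.38,0,.12,.062,.09)
E
```

```text
lid 12115 c [597.7  51.2] size [219.1 240.4] ang 6.88 zmed 76.1 mean [604.9  52.3  76. ]
lid w/o pull 11363 c [609.7  52.7] size [194.2 240.2] ang 7.05 zmed 76.1 mean [610.5  50.2  76.1]
offcuts 320 c [596.8  47.7] size [116.4  26.2] ang 76.07 zmed 90.7 mean [597.6  49.   90.7]
angle 117 c [608.7  92.5] size [22.3 26. ] ang 66.54 zmed 91.0 mean [605.2  90.8  90.7]
bar 101 c [599.6  51.5] size [21.1 15.9] ang 86.28 zmed 91.6 mean [599.2  51.5  91.2]
disc 105 c [587.4   0.7] size [19.9 20.2] ang 45.6 zmed 90.2 mean [587.4   0.8  90.1]
pull 143 c [490.7  -7.1] size [40.6 12. ] ang 7.33 zmed 75.7 mean [490.3  -6.9  75.5]
housing 1051 c [482.6 112.6] size [45.7 90. ] ang 7.07 zmed 47.9 mean [482.1 114.4  47.8]
stub 67 c [483.7  81.2] size [15.  13.2] ang 1.25 zmed 73.4 mean [483.4  80.9  72.9]
pusherbar 521 c [ 636.5 -118.2] size [110.2  30.3] ang 2.02 zmed 29.0 mean [ 631.8 -115.7   28.7]
pusherfin 294 c [ 635.9 -118.5] size [49.5 20.4] ang 1.48 zmed 79.3 mean [ 635.1 -117.6   78.6]
tray 575 c [587.4 225.6] size [170.8 101. ] ang 7.19 zmed 44.7 mean [589.3 230.8  44.3]
tinR 431 c [ 487.4 -170.8] size [43.4 45.6] ang 71.44 zmed 24.8 mean [ 487.7 -170.4   24.6]
tinL 522 c [420.9 243.3] size [45.2 45.4] ang 50.28 zmed 42.3 mean [421.4 242.   40.4]
mandrel 599 c [810.3 -33.8] size [54.9 52.4] ang 79.86 zmed 16.4 mean [807.2 -33.2  39.3]
cup 543 c [799.9  86. ] size [70.8 69.4] ang 0.71 zmed 85.9 mean [804.6  87.1  81.8]
block 1088 c [ 632.4 -292.3] size [65.9 66.1] ang 64.83 zmed 26.1 mean [ 631.7 -291.1   25.9]
jar 722 c [782.2 210. ] size [57.2 57.1] ang 54.64 zmed 71.0 mean [780.7 209.1  70.2]
S lid 8988 [584.   25.8] [231.6 311.8] 1.38 74.9
S fin 0 [0. 0.] [0. 0.] 0.0 nan
S pull 0 [0. 0.] [0. 0.] 0.0 nan
S stub 0 [0. 0.] [0. 0.] 0.0 nan
  return _methods._mean(a, axis=axis, dtype=dtype,
  ret = ret.dtype.type(ret / rcount)
```

```bash
python3 -m inch '[{"dp":[4,4.5,0],"rotation":[0,0,-4]},{"dp":[8,9,0],"rotation":[0,0,-8]},{"dp":[11,12,0],"rotation":[0,0,-12]},{"dp":[14,15.5,-1],"rotation":[0,0,-16]},{"dp":[17,19,-2],"rotation":[0,0,-19.2]},{"dp":[20,22.5,-3],"rotation":[0,0,-19.2]},{"dp":[23,26,-4],"rotation":[0,0,-19.2]},{"dp":[26,29,-5],"rotation":[0,0,-19.2]},{"dp":[29,32.5,-6],"rotation":[0,0,-19.2]},{"dp":[32,36,-7],"rotation":[0,0,-19.2]},{"dp":[35,39,-8],"rotation":[0,0,-19.2]},{"dp":[38,42.5,-9],"rotation":[0,0,-19.2]},{"dp":[40,45,-10],"rotation":[0,0,-19.2]},{"dp":[41.4,46.5,-10],"rotation":[0,0,-19.2]},{"dp":[41.4,46.5,-10],"rotation":[0,0,-19.2]},{"dp":[41.4,46.5,-10],"rotation":[0,0,-19.2]},{"dp":[41.4,46.5,-10],"rotation":[0,0,-19.2]},{"dp":[41.4,46.5,-10],"rotation":[0,0,-19.2]}]' 0.4 30
```

```text
time: 1.6
position: [0.6359, -0.1188, 0.1306]
ee_rot: [[1.0, 0.03, -0.002], [0.03, -1.0, -0.0], [-0.002, 0.0, -1.0]]
ft_force: [0.6, -1.0, -0.1]
finger_gap: 0.0513
grasp_force: 0.0
```

```bash
python3 -m inch '[{"dp":[0,0,-2],"rotation":[0,0,0]},{"dp":[0,0,-4],"rotation":[0,0,0]},{"dp":[0,0,-6],"rotation":[0,0,0]},{"dp":[0,0,-7.5],"rotation":[0,0,0]},{"dp":[0,0,-8.7],"rotation":[0,0,0]},{"dp":[0,0,-8.7],"rotation":[0,0,0]},{"dp":[0,0,-8.7],"rotation":[0,0,0]}]' && python3 -m inch '[{"dp":[0,0,0],"rotation":[0,0,0]},{"dp":[0,0,0],"rotation":[0,0,0]},{"dp":[0,0,0],"rotation":[0,0,0]},{"dp":[0,0,0],"rotation":[0,0,0]},{"dp":[0,0,0],"rotation":[0,0,0]},{"dp":[0,0,0],"rotation":[0,0,0]},{"dp":[0,0,0],"rotation":[0,0,0]},{"dp":[0,0,0],"rotation":[0,0,0]}]' 1 50
```

```text
time: 2.18
position: [0.6356, -0.1205, 0.0443]
ee_rot: [[1.0, 0.027, -0.001], [0.027, -1.0, -0.001], [-0.001, 0.001, -1.0]]
ft_force: [-0.8, -0.4, -0.1]
finger_gap: 0.0514
grasp_force: 0.0
time: 2.85
position: [0.6371, -0.1192, 0.0453]
ee_rot: [[1.0, 0.029, 0.002], [0.029, -1.0, -0.0], [0.002, 0.0, -1.0]]
ft_force: [-1.2, 0.0, 5.7]
finger_gap: 0.0194
grasp_force: 52.2
```

```bash
python3 -m inch '[{"dp":[0,0,1.5],"rotation":[0,0,0]},{"dp":[0,0,3],"rotation":[0,0,0]},{"dp":[0,0,5],"rotation":[0,0,0]},{"dp":[0,0,7],"rotation":[0,0,0]},{"dp":[0,0,9],"rotation":[0,0,0]},{"dp":[0,0,10],"rotation":[0,0,0]},{"dp":[-0.5,1,10],"rotation":[0,0,1.5]},{"dp":[-1.2,3,10],"rotation":[0,0,3]},{"dp":[-2,5,10],"rotation":[0,0,4.5]},{"dp":[-2.5,7.1,10],"rotation":[0,0,5.4]},{"dp":[-2.5,7.1,10],"rotation":[0,0,5.4]},{"dp":[-2.5,7.1,10],"rotation":[0,0,5.4]}]'; python3 - <<'E'
from h import *
im,P=cloud("side"); cv2.imwrite("pics/s1.png",cv2.resize(im[170:400,200:460,::-1],None,fx=2.3,fy=2.3))
im,P=cloud("top"); cv2.imwrite("pics/t1.png",cv2.resize(im[170:340,170:430,::-1],None,fx=3,fy=3))
E
```

```text
time: 3.85
position: [0.61, -0.0452, 0.143]
ee_rot: [[0.992, 0.127, -0.003], [0.127, -0.992, 0.002], [-0.003, -0.002, -1.0]]
ft_force: [-0.9, -0.4, -0.5]
finger_gap: 0.0193
grasp_force: 51.1
```

View pics/s1.png

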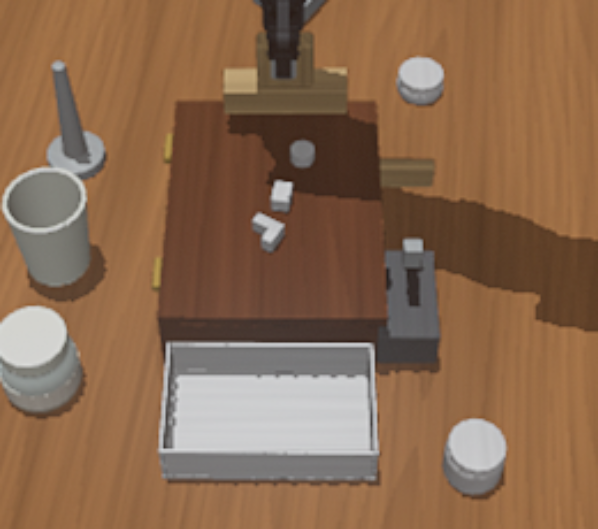

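```bash
python3 -m inch '[{"dp":[0,0,-0.7],"rotation":[0,0,0]},{"dp":[0,0,-1.4],"rotation":[0,0,0]},{"dp":[0,0,-2.0],"rotation":[0,0,0]},{"dp":[0,0,-2.1],"rotation":[0,0,0]},{"dp":[0,0,-2.1],"rotation":[0,0,0]},{"dp":[0,0,-2.1],"rotation":[0,0,0]}]'; python3 - <<'E'
from h import *
im,P=cloud("side")
S=P[170:240,280:370].reshape(-1,3)
R=np.array([[.9923,-.1236],[.1236,.9923]]); C=(S[:,:2]-[.6104,.053])@R
m=(C[:,1]<-.05)&(S[:,2]>.07)&(S[:,2]<.13)
for x0 in(-.065,-.04,.02,.035):
    k=m&(C[:,0]>x0)&(C[:,0]<x0+.02); print(x0,k.sum(),np.round(np.histogram(S[k,2],bins=np.arange(.07,.13,.004))[0]))
k=m&(S[:,2]>.1)&(S[:,2]<.113);print(C[k].min(0),C[k].max(0),np.median(S[k,2]))
print(bot.get_obs()["position"],bot.get_obs()["ft_force"])
E
```

```text
time: 4.45
position: [0.6114, -0.0483, 0.1231]
ee_rot: [[0.992, 0.122, -0.0], [0.122, -0.992, -0.0], [-0.0, 0.0, -1.0]]
ft_force: [1.2, 0.4, -0.0]
finger_gap: 0.0193
grasp_force: 51.1
-0.065 335 [ 41 105   5  16  14  15  10  14  64  51   0   0   0   0]
-0.04 286 [19 53 14 10 38 15 16 15 24 24 12 13  8 10]
0.02 325 [ 26 106  16  14  12  14  13  12  73  39   0   0   0   0]
0.035 258 [ 48 142   9   4   3   3   7   6  21  15   0   0   0   0]
[-0.06848332 -0.11814212] [ 0.04133989 -0.08334235] 0.10548781793874473
[ 0.61158879 -0.04820742  0.12333791] [-1.09087308  0.89482519 -1.5584702 ]
```

```bash
python3 -m inch '[{"dp":[-0.06,0.5,0],"rotation":[0,0,0]},{"dp":[-0.15,1.2,0],"rotation":[0,0,0]},{"dp":[-0.25,2,0],"rotation":[0,0,0]},{"dp":[-0.34,2.8,0],"rotation":[0,0,0]},{"dp":[-0.45,3.6,0],"rotation":[0,0,0]},{"dp":[-0.55,4.4,0],"rotation":[0,0,0]},{"dp":[-0.65,5.2,0],"rotation":[0,0,0]},{"dp":[-0.75,6,0],"rotation":[0,0,0]},{"dp":[-0.85,6.8,0],"rotation":[0,0,0]},{"dp":[-0.95,7.6,0],"rotation":[0,0,0]},{"dp":[-1.05,8.4,0],"rotation":[0,0,0]},{"dp":[-1.15,9.2,0],"rotation":[0,0,0]},{"dp":[-1.25,10,0],"rotation":[0,0,0]},{"dp":[-1.35,10.8,0],"rotation":[0,0,0]},{"dp":[-1.45,11.6,0],"rotation":[0,0,0]},{"dp":[-1.55,12.4,0],"rotation":[0,0,0]},{"dp":[-1.65,13.2,0],"rotation":[0,0,0]},{"dp":[-1.7,13.6,0],"rotation":[0,0,0]},{"dp":[-1.75,14,0],"rotation":[0,0,0]}]'; python3 -m inch '[{"dp":[-0.06,0.5,0],"rotation":[0,0,0]},{"dp":[-0.12,1,0],"rotation":[0,0,0]},{"dp":[-0.19,1.5,0],"rotation":[0,0,0]},{"dp":[-0.25,2,0],"rotation":[0,0,0]},{"dp":[-0.31,2.5,0],"rotation":[0,0,0]},{"dp":[-0.37,3,0],"rotation":[0,0,0]},{"dp":[-0.44,3.5,0],"rotation":[0,0,0]},{"dp":[-0.5,4,0],"rotation":[0,0,0]},{"dp":[-0.56,4.5,0],"rotation":[0,0,0]},{"dp":[-0.62,5,0],"rotation":[0,0,0]},{"dp":[-0.69,5.5,0],"rotation":[0,0,0]},{"dp":[-0.75,6,0],"rotation":[0,0,0]},{"dp":[-0.81,6.5,0],"rotation":[0,0,0]},{"dp":[-0.88,7,0],"rotation":[0,0,0]},{"dp":[-0.94,7.5,0],"rotation":[0,0,0]},{"dp":[-1,7.8,0],"rotation":[0,0,0]},{"dp":[-1,7.8,0],"rotation":[0,0,0]}]'; python3 - <<'E'
from h import *
im,P=cloud("side"); cv2.imwrite("pics/s2.png",cv2.resize(im[170:400,200:460,::-1],None,fx=2.3,fy=2.3))
E
```

```text
time: 6.08
position: [0.5938, 0.0927, 0.1233]
ee_rot: [[0.992, 0.123, -0.0], [0.123, -0.992, -0.0], [-0.0, 0.0, -1.0]]
ft_force: [0.8, -0.5, -1.6]
finger_gap: 0.0196
grasp_force: 51.1
time: 7.5
position: [0.5836, 0.1713, 0.1233]
ee_rot: [[0.992, 0.124, -0.0], [0.124, -0.992, 0.001], [-0.0, -0.001, -1.0]]
ft_force: [-0.0, -0.5, -1.7]
finger_gap: 0.0198
grasp_force: 51.2
```

View pics/s2.png

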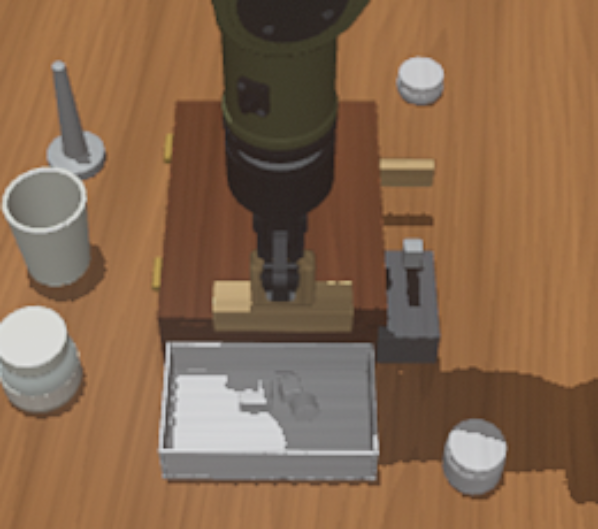

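The three offcuts lie in the tray at about (255,393), (288,385) and (303,403). The lid is clear and the pusher is still level in the grip. I'll carry it back to its spot.

```bash
python3 -m inch '[{"dp":[0,0,1],"rotation":[0,0,0]},{"dp":[0,0,2.2],"rotation":[0,0,0]},{"dp":[0.2,-1,2.5],"rotation":[0,0,0]},{"dp":[0.5,-3,2.5],"rotation":[0,0,0]},{"dp":[1,-5.5,2.5],"rotation":[0,0,-1]},{"dp":[1.5,-8,2.5],"rotation":[0,0,-2]},{"dp":[2,-11,2.5],"rotation":[0,0,-3]},{"dp":[2.5,-14,2.5],"rotation":[0,0,-4]},{"dp":[3,-17,2.5],"rotation":[0,0,-5]},{"dp":[3.5,-20,2.5],"rotation":[0,0,-5.4]},{"dp":[4.1,-23,2.5],"rotation":[0,0,-5.4]},{"dp":[4.7,-26,2.5],"rotation":[0,0,-5.4]},{"dp":[5.1,-28,2.5],"rotation":[0,0,-5.4]},{"dp":[5.25,-28.9,2.5],"rotation":[0,0,-5.4]},{"dp":[5.25,-28.9,2.5],"rotation":[0,0,-5.4]},{"dp":[5.25,-28.9,2.5],"rotation":[0,0,-5.4]}]' && python3 -m inch '[{"dp":[0,0,-2],"rotation":[0,0,0]},{"dp":[0,0,-4],"rotation":[0,0,0]},{"dp":[0,0,-6],"rotation":[0,0,0]},{"dp":[0,0,-8],"rotation":[0,0,0]},{"dp":[0,0,-9],"rotation":[0,0,0]},{"dp":[0,0,-9.7],"rotation":[0,0,0]},{"dp":[0,0,-10.1],"rotation":[0,0,0]},{"dp":[0,0,-10.3],"rotation":[0,0,0]},{"dp":[0,0,-10.3],"rotation":[0,0,0]},{"dp":[0,0,-10.3],"rotation":[0,0,0]}]'
```

```text
time: 8.88
position: [0.6362, -0.1185, 0.1486]
ee_rot: [[1.0, 0.028, 0.0], [0.028, -1.0, 0.001], [0.0, -0.001, -1.0]]
ft_force: [0.2, 1.1, -1.5]
finger_gap: 0.0193
grasp_force: 51.2
time: 9.72
position: [0.6371, -0.1191, 0.0462]
ee_rot: [[1.0, 0.029, 0.002], [0.029, -1.0, -0.0], [0.002, 0.0, -1.0]]
ft_force: [0.4, -0.3, -1.6]
finger_gap: 0.0189
grasp_force: 51.3
```

```bash
python3 -m inch '[{"dp":[0,0,-0.05],"rotation":[0,0,0]},{"dp":[0,0,-0.1],"rotation":[0,0,0]},{"dp":[0,0,-0.1],"rotation":[0,0,0]},{"dp":[0,0,-0.1],"rotation":[0,0,0]}]'
```

```text
time: 10.05
position: [0.637, -0.1193, 0.0453]
ee_rot: [[1.0, 0.029, 0.001], [0.029, -1.0, -0.0], [0.001, 0.0, -1.0]]
ft_force: [-0.7, 0.4, 5.6]
finger_gap: 0.0195
grasp_force: 52.0
```

```bash
python3 -m inch '[{"dp":[0,0,0],"rotation":[0,0,0]},{"dp":[0,0,0],"rotation":[0,0,0]},{"dp":[0,0,0],"rotation":[0,0,0]},{"dp":[0,0,0],"rotation":[0,0,0]},{"dp":[0,0,0],"rotation":[0,0,0]}]' 0.4 && python3 -m inch '[{"dp":[0,0,1],"rotation":[0,0,0]},{"dp":[0,0,3],"rotation":[0,0,0]},{"dp":[0,0,6],"rotation":[0,0,0]},{"dp":[0,0,9],"rotation":[0,0,0]},{"dp":[0,0,10.5],"rotation":[0,0,0]},{"dp":[-2,1.5,10.5],"rotation":[0,0,1]},{"dp":[-4.5,3.4,10.5],"rotation":[0,0,2]},{"dp":[-7,5.3,10.5],"rotation":[0,0,3]},{"dp":[-9.5,7.2,10.5],"rotation":[0,0,4]},{"dp":[-12,9.1,10],"rotation":[0,0,5.4]},{"dp":[-14,10.6,9],"rotation":[0,0,5.4]},{"dp":[-14.6,11.1,8],"rotation":[0,0,5.4]},{"dp":[-14.6,11.1,7],"rotation":[0,0,5.4]},{"dp":[-14.6,11.1,7],"rotation":[0,0,5.4]}]'; python3 - <<'E'
from h import *
for n in("side","top"):
    im,P=cloud(n); cv2.imwrite(f"pics/{n}3.png",cv2.resize(im[170:400,200:460,::-1],None,fx=2.3,fy=2.3))
    if n=="top":
        R=P[200:270,370:402].reshape(-1,3); R=R[(R[:,2]>.018)&(R[:,2]<.035)]; print(cv2.minAreaRect((R[:,:2]*1000).astype(np.float32)))
        S=P[205:307,178:246].reshape(-1,3);print(len(S[S[:,2]>.052]))
E
```

```text
time: 10.47
position: [0.6363, -0.1191, 0.0441]
ee_rot: [[1.0, 0.029, -0.0], [0.029, -1.0, -0.0], [-0.0, 0.0, -1.0]]
ft_force: [0.9, -0.3, 0.3]
finger_gap: 0.0513
grasp_force: 0.0
time: 11.63
position: [0.4894, -0.0074, 0.1138]
ee_rot: [[0.992, 0.124, -0.002], [0.124, -0.992, 0.0], [-0.002, -0.0, -1.0]]
ft_force: [0.3, -0.9, -0.2]
finger_gap: 0.0509
grasp_force: 0.0
((635.9526977539062, -120.0489501953125), (109.3900146484375, 30.709354400634766), 1.7567967176437378)
789
```

View pics/side3.png

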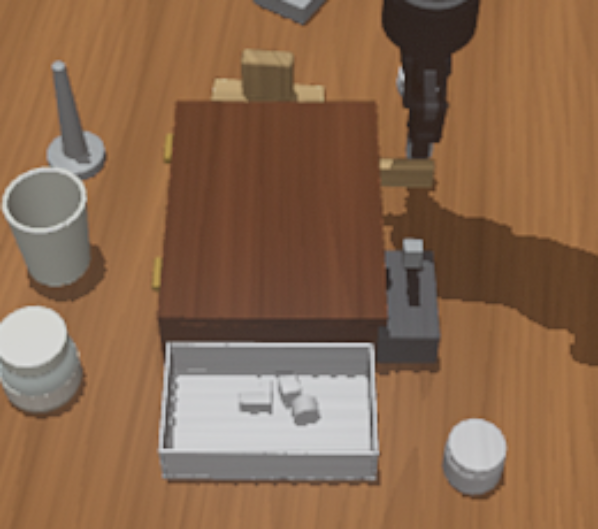

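The three offcuts are in the tray around (255-305, 385-408), the pusher stands upright at (268,80), and the open fingers are above the pull at (405,172).

```bash
python3 -m inch '[{"dp":[0,0,-1.5],"rotation":[0,0,0]},{"dp":[0,0,-3],"rotation":[0,0,0]},{"dp":[0,0,-4.5],"rotation":[0,0,0]},{"dp":[0,0,-6],"rotation":[0,0,0]},{"dp":[0,0,-7],"rotation":[0,0,0]},{"dp":[0,0,-7.2],"rotation":[0,0,0]},{"dp":[0,0,-7.2],"rotation":[0,0,0]}]' && python3 -m inch '[{"dp":[0,0,0],"rotation":[0,0,0]},{"dp":[0,0,0],"rotation":[0,0,0]},{"dp":[0,0,0],"rotation":[0,0,0]},{"dp":[0,0,0],"rotation":[0,0,0]},{"dp":[0,0,0],"rotation":[0,0,0]},{"dp":[0,0,0],"rotation":[0,0,0]},{"dp":[0,0,0],"rotation":[0,0,0]},{"dp":[0,0,0],"rotation":[0,0,0]}]' 1 40
```

```text
time: 12.32
position: [0.4907, -0.0084, 0.0423]
ee_rot: [[0.993, 0.122, -0.0], [0.122, -0.993, -0.0], [-0.0, 0.0, -1.0]]
ft_force: [-0.0, -0.1, 0.8]
finger_gap: 0.0513
grasp_force: 0.0
time: 12.98
position: [0.4907, -0.0063, 0.0431]
ee_rot: [[0.992, 0.124, 0.001], [0.124, -0.992, 0.002], [0.001, -0.002, -1.0]]
ft_force: [-1.2, 4.6, 6.4]
finger_gap: 0.0114
grasp_force: 43.4
```

```bash
python3 -m inch '[{"dp":[0,0,0.2],"rotation":[0,0,0]},{"dp":[0,0,0.4],"rotation":[0,0,0]},{"dp":[0,0,0.6],"rotation":[0,0,0]},{"dp":[0,0,0.6],"rotation":[0,0,0]},{"dp":[0,0,0.6],"rotation":[0,0,0]}]'
```

```text
time: 13.4
position: [0.4908, -0.0063, 0.0483]
ee_rot: [[0.992, 0.124, 0.001], [0.124, -0.992, 0.002], [0.001, -0.002, -1.0]]
ft_force: [1.2, 5.3, -2.9]
finger_gap: 0.011
grasp_force: 41.8
```

```bash
python3 -m inch '[{"dp":[0,0,0.2],"rotation":[0,0,0]},{"dp":[0,0,0.4],"rotation":[0,0,0]},{"dp":[0,0,0.5],"rotation":[0,0,0]},{"dp":[0,0,0.5],"rotation":[0,0,0]}]';python3 -m inch '[{"dp":[0,0,0.15],"rotation":[0,0,0]},{"dp":[0,0,0.3],"rotation":[0,0,0]},{"dp":[0,0,0.3],"rotation":[0,0,0]}]'
```

```text
time: 13.73
position: [0.491, -0.0063, 0.0534]
ee_rot: [[0.992, 0.124, 0.001], [0.124, -0.992, 0.002], [0.001, -0.002, -1.0]]
ft_force: [2.0, 5.3, -4.2]
finger_gap: 0.0116
grasp_force: 41.7
time: 13.98
position: [0.4911, -0.0062, 0.0548]
ee_rot: [[0.992, 0.124, 0.0], [0.124, -0.992, 0.002], [0.0, -0.002, -1.0]]
ft_force: [4.6, 5.8, -21.5]
finger_gap: 0.0113
grasp_force: 40.6
```

The lid lifts at 3-4 N up to about 12 mm, then the force jumps to over 20 N, so it is caught. I'll let it down, release the pull and push the slide.

```bash
python3 -m inch '[{"dp":[0,0,-0.4],"rotation":[0,0,0]},{"dp":[0,0,-0.8],"rotation":[0,0,0]},{"dp":[0,0,-1.2],"rotation":[0,0,0]},{"dp":[0,0,-1.4],"rotation":[0,0,0]},{"dp":[0,0,-1.4],"rotation":[0,0,0]},{"dp":[0,0,-1.4],"rotation":[0,0,0]}]' && python3 -m inch '[{"dp":[0,0,0],"rotation":[0,0,0]},{"dp":[0,0,0],"rotation":[0,0,0]},{"dp":[0,0,0],"rotation":[0,0,0]},{"dp":[0,0,0],"rotation":[0,0,0]},{"dp":[0,0,0],"rotation":[0,0,0]},{"dp":[0,0,2],"rotation":[0,0,0]},{"dp":[0,0,4],"rotation":[0,0,0]},{"dp":[0,0,6],"rotation":[0,0,0]},{"dp":[0,0,8],"rotation":[0,0,0]},{"dp":[0,0,8],"rotation":[0,0,0]}]' 0.4 && python3 -m inch '[{"dp":[0,1.5,0],"rotation":[0,0,0]},{"dp":[0,3,0],"rotation":[0,0,0]},{"dp":[-0.2,5,0],"rotation":[0,0,0]},{"dp":[-0.2,5.7,0],"rotation":[0,0,0]},{"dp":[-0.2,5.7,0],"rotation":[0,0,0]},{"dp":[-0.2,5.7,0],"rotation":[0,0,0]},{"dp":[-0.2,5.7,0],"rotation":[0,0,0]},{"dp":[-0.2,5.7,0],"rotation":[0,0,0]}]' 1 && python3 -m inch '[{"dp":[0,0,-1.5],"rotation":[0,0,0]},{"dp":[0,0,-3],"rotation":[0,0,0]},{"dp":[0,0,-4.5],"rotation":[0,0,0]},{"dp":[0,0,-6],"rotation":[0,0,0]},{"dp":[0,0,-7],"rotation":[0,0,0]},{"dp":[0,0,-7],"rotation":[0,0,0]},{"dp":[0,0,-7],"rotation":[0,0,0]}]'
```

```text
time: 14.48
position: [0.4907, -0.0063, 0.0432]
ee_rot: [[0.992, 0.124, 0.001], [0.124, -0.992, 0.002], [0.001, -0.002, -1.0]]
ft_force: [-1.8, 6.0, 7.4]
finger_gap: 0.011
grasp_force: 45.2
time: 15.32
position: [0.4923, -0.0085, 0.1252]
ee_rot: [[0.993, 0.122, 0.005], [0.122, -0.993, -0.0], [0.005, 0.001, -1.0]]
ft_force: [0.3, 0.8, -0.1]
finger_gap: 0.0513
grasp_force: 0.0
time: 15.98
position: [0.4884, 0.0473, 0.1222]
ee_rot: [[0.993, 0.121, -0.0], [0.121, -0.993, -0.001], [-0.0, 0.001, -1.0]]
ft_force: [-0.1, -0.0, 0.7]
finger_gap: 0.0001
grasp_force: 0.0
time: 16.57
position: [0.4882, 0.0482, 0.0521]
ee_rot: [[0.993, 0.122, -0.001], [0.122, -0.993, -0.001], [-0.001, 0.0, -1.0]]
ft_force: [0.6, -0.4, -0.2]
finger_gap: -0.0003
grasp_force: 0.0
```

```bash
python3 -m inch '[{"dp":[-0.05,0.4,0],"rotation":[0,0,0]},{"dp":[-0.1,0.8,0],"rotation":[0,0,0]},{"dp":[-0.15,1.1,0],"rotation":[0,0,0]},{"dp":[-0.18,1.4,0],"rotation":[0,0,0]},{"dp":[-0.21,1.7,0],"rotation":[0,0,0]},{"dp":[-0.25,2,0],"rotation":[0,0,0]}]' && python3 -m inch '[{"dp":[-0.04,0.3,0],"rotation":[0,0,0]},{"dp":[-0.07,0.6,0],"rotation":[0,0,0]},{"dp":[-0.11,0.9,0],"rotation":[0,0,0]},{"dp":[-0.15,1.2,0],"rotation":[0,0,0]},{"dp":[-0.19,1.5,0],"rotation":[0,0,0]},{"dp":[-0.22,1.8,0],"rotation":[0,0,0]},{"dp":[-0.22,1.8,0],"rotation":[0,0,0]}]'; python3 -m inch '[{"dp":[-0.04,0.3,0],"rotation":[0,0,0]},{"dp":[-0.05,0.4,0],"rotation":[0,0,0]},{"dp":[-0.05,0.4,0],"rotation":[0,0,0]}]'
```

```text
time: 17.07
position: [0.4862, 0.0689, 0.0527]
ee_rot: [[0.992, 0.122, 0.001], [0.122, -0.992, -0.0], [0.001, 0.001, -1.0]]
ft_force: [0.8, -1.1, 2.1]
finger_gap: 0.0002
grasp_force: 0.8
time: 17.65
position: [0.4837, 0.0877, 0.0523]
ee_rot: [[0.992, 0.124, 0.0], [0.124, -0.992, 0.0], [0.0, -0.0, -1.0]]
ft_force: [0.8, -1.1, -0.4]
finger_gap: 0.0002
grasp_force: 0.4
time: 17.9
position: [0.4832, 0.0913, 0.0523]
ee_rot: [[0.992, 0.123, -0.0], [0.123, -0.992, 0.0], [0.0, -0.0, -1.0]]
ft_force: [1.0, -1.2, 1.4]
finger_gap: 0.0004
grasp_force: 0.5
```

```bash
python3 -m inch '[{"dp":[-0.04,0.3,0],"rotation":[0,0,0]},{"dp":[-0.06,0.5,0],"rotation":[0,0,0]},{"dp":[-0.06,0.5,0],"rotation":[0,0,0]}]'; python3 -m inch '[{"dp":[-0.04,0.3,0],"rotation":[0,0,0]},{"dp":[-0.05,0.4,0],"rotation":[0,0,0]},{"dp":[-0.05,0.4,0],"rotation":[0,0,0]}]'; python3 - <<'E'
from h import *
im,P=cloud("side"); cv2.imwrite("pics/s4.png",cv2.resize(im[220:350,330:430,::-1],None,fx=4,fy=4))
E
```

```text
time: 18.15
position: [0.4829, 0.0933, 0.0523]
ee_rot: [[0.993, 0.12, 0.0], [0.12, -0.993, -0.003], [-0.0, 0.003, -1.0]]
ft_force: [2.2, -7.9, 0.2]
finger_gap: -0.0001
grasp_force: 3.8
time: 18.4
position: [0.4828, 0.0936, 0.0524]
ee_rot: [[0.993, 0.116, 0.001], [0.116, -0.993, -0.008], [-0.0, 0.008, -1.0]]
ft_force: [3.0, -15.0, 1.1]
finger_gap: -0.0003
grasp_force: 7.6
```

View pics/s4.png

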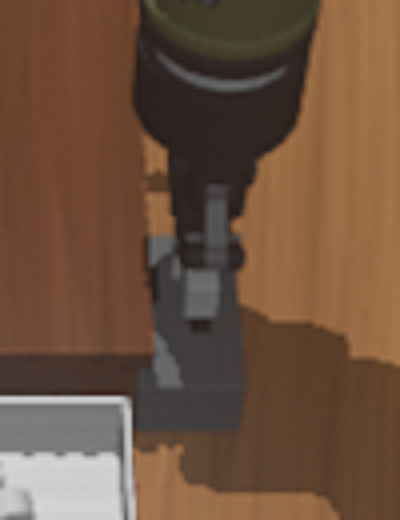

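```bash
python3 -m inch '[{"dp":[0.1,-0.8,0],"rotation":[0,0,0]},{"dp":[0.15,-1.2,0],"rotation":[0,0,0]},{"dp":[0.15,-1.2,2],"rotation":[0,0,0]},{"dp":[0.15,-1.2,4],"rotation":[0,0,0]},{"dp":[0.15,-1.2,6],"rotation":[0,0,0]},{"dp":[0.3,-3,7.5],"rotation":[0,0,0]},{"dp":[0.5,-5.5,7.5],"rotation":[0,0,0]},{"dp":[0.7,-8,7.5],"rotation":[0,0,0]},{"dp":[0.8,-10,7.5],"rotation":[0,0,0]},{"dp":[0.83,-10.6,7.5],"rotation":[0,0,0]},{"dp":[0.83,-10.6,7.5],"rotation":[0,0,0]},{"dp":[0.83,-10.6,7.5],"rotation":[0,0,0]}]' 0.4 && python3 -m inch '[{"dp":[0,0,-1.5],"rotation":[0,0,0]},{"dp":[0,0,-3],"rotation":[0,0,0]},{"dp":[0,0,-4.5],"rotation":[0,0,0]},{"dp":[0,0,-6],"rotation":[0,0,0]},{"dp":[0,0,-7.5],"rotation":[0,0,0]},{"dp":[0,0,-8.5],"rotation":[0,0,0]},{"dp":[0,0,-8.5],"rotation":[0,0,0]},{"dp":[0,0,-8.5],"rotation":[0,0,0]}]' && python3 -m inch '[{"dp":[0,0,0],"rotation":[0,0,0]},{"dp":[0,0,0],"rotation":[0,0,0]},{"dp":[0,0,0],"rotation":[0,0,0]},{"dp":[0,0,0],"rotation":[0,0,0]},{"dp":[0,0,0],"rotation":[0,0,0]},{"dp":[0,0,0],"rotation":[0,0,0]},{"dp":[0,0,0],"rotation":[0,0,0]},{"dp":[0,0,0],"rotation":[0,0,0]}]' 1 40 && python3 -m inch '[{"dp":[0,0,0.4],"rotation":[0,0,0]},{"dp":[0,0,0.8],"rotation":[0,0,0]},{"dp":[0,0,1.2],"rotation":[0,0,0]},{"dp":[0,0,1.4],"rotation":[0,0,0]},{"dp":[0,0,1.5],"rotation":[0,0,0]},{"dp":[0,0,1.5],"rotation":[0,0,0]}]'
```

```text
time: 19.45
position: [0.4901, -0.0046, 0.1271]
ee_rot: [[0.992, 0.124, -0.001], [0.124, -0.992, 0.001], [-0.001, -0.001, -1.0]]
ft_force: [-0.1, 0.2, -0.7]
finger_gap: 0.0513
grasp_force: 0.0
time: 20.12
position: [0.4901, -0.0048, 0.042]
ee_rot: [[0.992, 0.124, -0.001], [0.124, -0.992, 0.001], [-0.001, -0.001, -1.0]]
ft_force: [-0.3, -0.0, -0.2]
finger_gap: 0.0513
grasp_force: 0.0
time: 20.78
position: [0.4909, -0.0062, 0.043]
ee_rot: [[0.992, 0.122, 0.001], [0.122, -0.992, -0.0], [0.001, 0.0, -1.0]]
ft_force: [-0.4, 0.2, 6.2]
finger_gap: 0.0113
grasp_force: 43.8
time: 21.28
position: [0.4913, -0.0061, 0.0576]
ee_rot: [[0.992, 0.123, 0.002], [0.123, -0.992, -0.0], [0.002, 0.0, -1.0]]
ft_force: [4.1, -1.3, -3.4]
finger_gap: 0.0116
grasp_force: 42.2
```

The lid now lifts freely past the previous stop. Next I'll work out the opening arc.

```bash
python3 - <<'E'
import numpy as np
a=np.radians(-.5)
for t in range(5,66,3):
    b=a+np.radians(t); f=21.7*(np.cos(a)-np.cos(b)); u=21.7*(np.sin(b)-np.sin(a))-1.5
    print(t,np.round([f*.9923,f*.1236,u],2))
E
```

```text
5 [0.07 0.01 0.39]
8 [0.18 0.02 1.52]
11 [0.36 0.04 2.64]
14 [0.59 0.07 3.76]
17 [0.89 0.11 4.85]
20 [1.23 0.15 5.93]
23 [1.64 0.2  6.99]
26 [2.1  0.26 8.03]
29 [2.61 0.32 9.04]
32 [ 3.17  0.4  10.03]
35 [ 3.79  0.47 10.98]
38 [ 4.45  0.55 11.9 ]
41 [ 5.16  0.64 12.78]
44 [ 5.91  0.74 13.63]
47 [ 6.71  0.84 14.43]
50 [ 7.55  0.94 15.19]
53 [ 8.42  1.05 15.91]
56 [ 9.34  1.16 16.57]
59 [10.28  1.28 17.19]
62 [11.26  1.4  17.76]
65 [12.26  1.53 18.28]
```

```bash
python3 -m inch '[{"dp":[0.07,0.01,0.39],"rotation":[0,0,0]},{"dp":[0.18,0.02,1.52],"rotation":[0,0,0]},{"dp":[0.36,0.04,2.64],"rotation":[0,0,0]},{"dp":[0.59,0.07,3.76],"rotation":[0,0,0]},{"dp":[0.89,0.11,4.85],"rotation":[0,0,0]},{"dp":[1.23,0.15,5.93],"rotation":[0,0,0]},{"dp":[1.64,0.2,6.99],"rotation":[0,0,0]},{"dp":[2.1,0.26,8.03],"rotation":[0,0,0]},{"dp":[2.61,0.32,9.04],"rotation":[0,0,0]},{"dp":[3.17,0.4,10.03],"rotation":[0,0,0]},{"dp":[3.17,0.4,10.03],"rotation":[0,0,0]}]'
```

```text
time: 22.2
position: [0.5227, -0.0022, 0.1588]
ee_rot: [[0.992, 0.123, 0.001], [0.123, -0.992, -0.0], [0.001, 0.0, -1.0]]
ft_force: [2.4, -0.1, -5.1]
finger_gap: 0.0118
grasp_force: 43.7
```

```bash
python3 -m inch '[{"dp":[0.62,0.07,0.95],"rotation":[0,0,0]},{"dp":[1.28,0.15,1.87],"rotation":[0,0,0]},{"dp":[1.99,0.24,2.75],"rotation":[0,0,0]},{"dp":[2.74,0.34,3.6],"rotation":[0,0,0]},{"dp":[3.54,0.44,4.4],"rotation":[0,0,0]},{"dp":[4.38,0.54,5.16],"rotation":[0,0,0]},{"dp":[5.25,0.65,5.88],"rotation":[0,0,0]},{"dp":[6.17,0.76,6.54],"rotation":[0,0,0]},{"dp":[7.11,0.88,7.16],"rotation":[0,0,0]},{"dp":[8.09,1,7.73],"rotation":[0,0,0]},{"dp":[8.6,1.06,8],"rotation":[0,0,0]},{"dp":[8.6,1.06,8],"rotation":[0,0,0]},{"dp":[8.6,1.06,8],"rotation":[0,0,0]},{"dp":[8.6,1.06,8],"rotation":[0,0,0]}]'; python3 - <<'E'
from h import *
im,P=cloud("side"); cv2.imwrite("pics/s5.png",cv2.resize(im[110:400,180:480,::-1],None,fx=2,fy=2))
E
```

```text
time: 23.37
position: [0.6064, 0.0081, 0.2368]
ee_rot: [[0.992, 0.123, -0.003], [0.123, -0.992, -0.001], [-0.003, 0.0, -1.0]]
ft_force: [-1.6, -1.9, -1.4]
finger_gap: 0.0112
grasp_force: 46.1
```

View pics/s5.png

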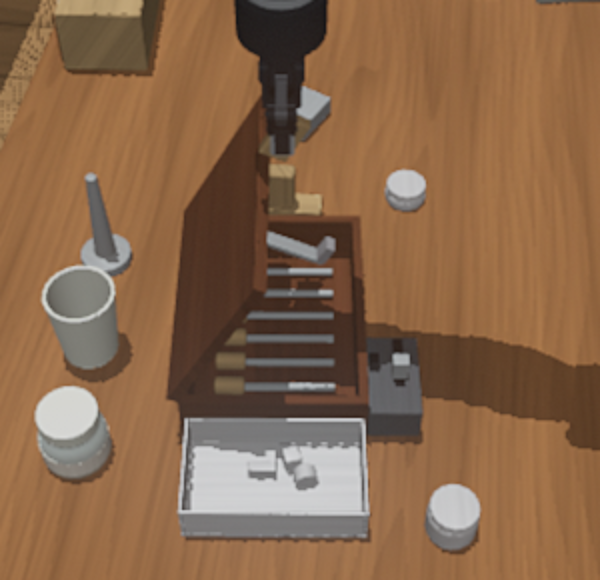

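The lid stands at about 63°, with the pull still pinched at (282,150). The pusher is upright behind it at (295,195), the offcuts are in the tray at (283,463), and the bystanders have not moved.

```bash
python3 -c "
from bench import bot
print(bot.hand_in())"
```

```text
the job is handed in; nothing more can be done
None
```

The three offcuts are in the tray and the pusher stands upright on the bench; the tug showed the lid was caught, so I slid the catch open, raised the lid to about 63°, and handed in at about 23 s with the gripper still holding it.

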